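# Close the boiler cap until its ratchet clicks

### The arm

A 6-joint arm with a two-finger parallel gripper is mounted at the origin on a cart in front of the work surface, level with it; the furniture and walls round the work are solid. World frame = base frame: x ahead of the robot, y to its left, z up, the work surface at z = 0. Lengths are in m, angles in degrees, forces in N, time in s.
With the tool pointing down it reaches from about 0.325 to 0.775 m from the base axis. Payload 5.5 kg.
Tool frame: the origin (TCP) lies at the centre of the arm's flange, where the gripper is bolted on; the fingertips stand 182 mm ahead of it and the grasp point (between the pads) lies 163 mm ahead of it; z points along the fingers, y is the line along which they close (so a half turn about z gives the same grasp; the last joint's range is limited). The gripper opens to 88 mm and grips with 3 to 60 N. Pads are 20 mm wide; open, the fingers measure 115 mm over their backs; the gripper's body (75 mm by 178 mm) begins 61 mm behind the grasp point.
Start: joints at [-75.212, 5.22, 70.514, -0, 104.267, -3.249], TCP at [0.186, -0.571, 0.405] pointing down, gripper open.
Joint ranges: [-164.24, 164.24], [-49.07, 125.15], [9.68, 141.18], [-86.29, 266.29], [3.28, 154.24], [-151.56, 151.56]. Speed limits (degrees/s): [147.25, 147.25, 172.46, 180, 180, 180].

### API

Orientations are given as [roll, pitch, yaw] about the fixed x, y, z axes, in that order (R = Rz(yaw) Ry(pitch) Rx(roll)).
In Python, from station import r gives the robot as it stands. The module is installed in compiled form; this text tells all that it offers. Calls block until the motion is done:
- r.reach(position, orientation): joint-space move of the TCP to a pose.
- r.servo_line(position, rotation=None, speed=0.15): straight line of the TCP; rotation=None keeps the orientation; speed is the mean speed in m/s.
- r.move_joints(angles): joint-space move.
- r.let_go() and r.grab(squeeze=None): open the fingers fully, or close them until they stop; squeeze is the grip in N (None keeps the last).
- r.wait(seconds).
- r.inverse_kinematics(position, orientation): joint angles nearest the present ones, or None.
- r.sense(): the state.
- r.snapshot(name): name is "scene" or "top"; returns a dict with "frame" (400x640x3 uint8, red, green, blue), "fx", "fy", "cx", "cy" (pixels), "R" (3x3) and "t" (3): a world point X has camera coordinates R X + t. Camera axes: x right, y down, z forward; pixel columns grow to the right and rows downward; lengths in m; the calibration is good to about 2 mm. A picture is of the moment at which its call begins. There is no depth.
A pose or a line that the arm cannot do raises r.IKError and nothing moves.
- r.hand_in(): hands the job in; it is judged then, once.
The state is a dict: "clock": time; "joints": joint angles; "joint_vel": joint speeds; "joint_torque": joint torques, N m; "tcp_pos": TCP position; "orientation": TCP orientation; "contact_force": force on the tool from outside, world axes, zero at the start; "torque": the same for the moment, N m; "opening": finger opening in m; "gripper_force": force on a finger pad.
Only numpy, scipy, OpenCV 4.12 (cv2) and the standard library are available. Lean on these libraries where they do the work, as an engineer would, in place of code of your own. Each camera call takes 0.05 s, during which the arm holds its last target. There are 200 camera calls.

### The job

Close the steam cleaner's boiler: put the loose black fluted cap over the filler neck, pressing only lightly (about 5 N) while you turn it clockwise to feel for the slot that its key drops into, so that the cap sits fully down on the neck. Then go on turning it clockwise until the toothed ratchet ring at the foot of the neck clicks: one click, at most two, never a third. Let go with the cap fully down and still tight, and leave the other things on the table where they stand.

Things in the scene. Friction and masses are not known exactly. Their poses are not given: they have to be found in the camera images.
- cap_center (a point): Centre of the loose black fluted cap: an upright cylinder 54 mm across, 40 mm high, 0.07 kg, standing on its open end on the table. The point is on its axis 20 mm above its lower edge; z up. The lower half is a hollow skirt (48 mm bore, 20 mm deep), so the roof's underside is at this height. x runs along the key inside; a 2 mm raised bar on top shows it. Grip the round side.
- cap_key (a point): Middle of the lower edge of the flat key that hangs inside the cap on its axis: 26 mm long (x axis), 8 mm wide, reaching 12 mm below the roof's underside, so this point is 12 mm below cap_center. The key fits the slot either way round (half a turn is the same).
- station: Boiler station of a steam cleaner: white and grey box 160 x 190 mm, 90 mm high, fixed to the table; dial and hose socket on its front, filler neck on top, a black carry handle 25 mm high along the top's rear. Origin under its centre on the table, x axis from front to rear, z up.
- neck_rim (a point): Centre of the rim of the steel filler neck, 42 mm across, 30 mm high over the station's top; x axis from the station's front to its rear, z up. When the cap is fully down its roof rests on the rim and cap_center is at this point. While the key rests beside the slot the cap stands 12 mm higher.
- slot (a point): Centre of the neck 15 mm below the rim: floor of the slot (30 x 12 mm, 15 mm deep) in the steel drive disc level with the rim. Axes are the station's: the slot's own direction is NOT measured; it starts 0 to 0.45 rad clockwise (from above) of this x axis. About 5 N of press while turning clockwise lets the key drop in.
- drive (a joint): How far the drive disc in the neck is pressed down on its spring, m: 0 at rest level with the rim, 1 mm for each 3 N, bottomed at 7 mm. A light press sinks it 1 to 3 mm; pressing it in by more than 5 mm (15 N) is too hard. It springs back when the key drops into the slot.
- gasket: Black rubber sealing ring that forms the neck's rim, 42 mm across, 37 mm bore, 5 mm high; origin on the neck's axis at the station's top. The seated cap's roof rests on it; it gives 1 mm per 5 N of press, 3 mm at most, and must not be pressed with over 25 N.
- ring (a joint): Turn of the steel ratchet ring (65 mm across, 18 saw teeth, 7 mm high) at the neck's foot, rad, clockwise from above positive. 0 at the start, still until the thread is home; then each click is 0.349 rad and it cannot fall back past a clicked tooth. Torque on the cap: 0.1 N m in the thread, then 0.2 rising to 0.45, falling suddenly at each click.
- home_line (a point): Centre of the ratchet ring's foot, level with the station's top; axes turn with the ring. Its x axis is the direction of the cap's key (either way round) when the thread is home; this is 0.75 rad clockwise of the station's x axis at the start. The thread is 0.3 to 0.75 rad short of home at the start; slot search to first click takes at most about 1.3 rad of turning.
- red_lid: Bystander: loose flat red jar lid, 73 mm across, 15 mm high, not the boiler's cap; origin under its centre.
- mug_3: Bystander: loose pink mug, 98 mm high; origin under its centre.
Not all that is in view belongs to the job. What is meant by the part that bears cap_center is not purple, and is the larger of those in its own colour.

How it is judged:
By the outcome, as a careful person would: the job done as asked, in the order asked, and still so for the second after the job is handed in, with the robot touching nothing.
It also fails if it takes over 54 s, if anything falls off the work surface, if the arm or the gripper's body presses on something with over 40 N, if the wrist force passes 120 N, or if a joint passes its speed limit or range.

## Working session

There is one attempt and no reset: what is moved stays moved. The work goes in short steps, each a Python script; the robot and the scene stay as the last script left them, time stands still between calls to the robot, and variables do not carry over. Pictures are saved under pics/ and viewed, at most 10 in all, crops included, and the job is handed in when it is done.

```bash
mkdir -p pics
python3 - <<'E'
from station import r
import cv2,numpy as np
for n in("scene","top"):
    s=r.snapshot(n); cv2.imwrite(f"pics/{n}0.png",s["frame"][:,:,::-1])
    print(n,s["fx"],s["fy"],s["cx"],s["cy"],np.round(s["R"],3).tolist(),np.round(s["t"],3).tolist(), np.round(-np.array(s["R"]).T@s["t"],3))
print(r.sense())
E
```

```text
scene 424.8448532153517 424.8448532153517 324.2657758318037 195.73637566462148 [[0.845, -0.535, -0.012], [-0.475, -0.739, -0.477], [0.246, 0.409, -0.879]] [-0.53, 0.272, 1.008] [ 0.329 -0.494  1.009]
top 403.819144432284 403.819144432284 320.2046445957432 202.11000398126254 [[0.013, -1.0, 0.003], [-0.974, -0.013, -0.228], [0.228, 0.0, -0.974]] [-0.091, 0.606, 0.816] [ 0.405 -0.084  0.933]
{'clock': 0.1, 'joints': array([-7.52112463e+01,  5.25901143e+00,  7.05746367e+01,  1.04193910e-05,
        1.04265611e+02, -3.24713299e+00]), 'joint_vel': array([ 0.09000775, -0.09538186, -0.12912869, -0.012551  , -0.07999932,
       -0.06803915]), 'joint_torque': array([ 2.39797213e-03, -4.47857022e+01, -4.07570279e+01,  6.98953634e-02,
        2.84683082e-02, -1.00999273e-04]), 'tcp_pos': array([ 0.18579571, -0.57056811,  0.40362079]), 'orientation': array([-1.79900901e+02, -5.63241572e-03,  1.80358844e+01]), 'contact_force': array([ 0.21036323,  0.49756248, -0.64521026]), 'torque': array([ 0.03220726,  0.06141523, -0.00155342]), 'gripper_force': 0.0, 'opening': 0.08787772600139601}
```

View pics/scene0.png

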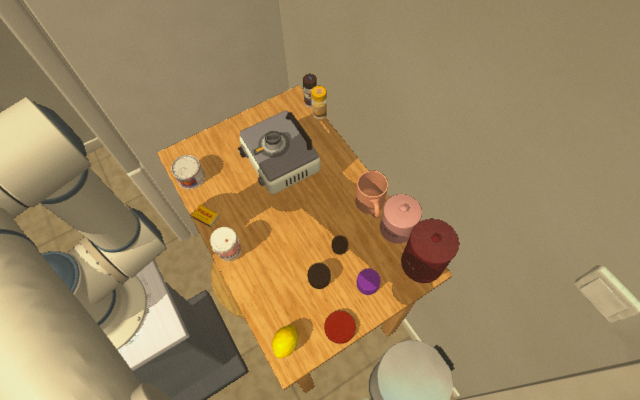

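View pics/top0.png

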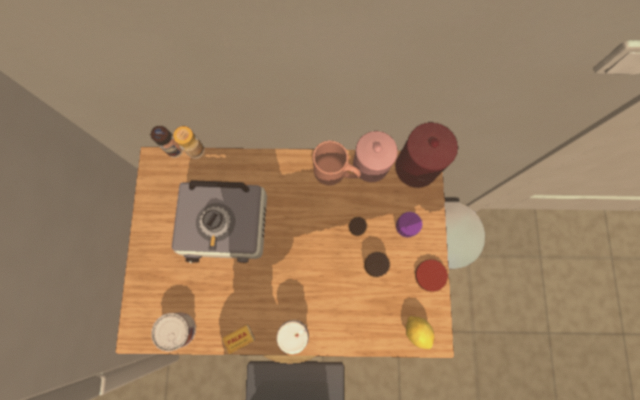

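The scene shows two black caps, at top (376,264) (large) and (357,226) (small). There is also a purple cap (410,224), a red lid (432,275), and the station neck (~213,221). My candidate is the larger black one, at (376,264) in top and (319,275) in scene. I'll check it in a close crop.

Run:
```python
import cv2,numpy as np
a=cv2.imread("pics/scene0.png");b=cv2.imread("pics/top0.png")
def c(im,x,y,w,h,s,gain=1):
    o=cv2.resize(im[y:y+h,x:x+w],None,fx=s,fy=s,interpolation=cv2.INTER_CUBIC)
    return np.clip(255*(o/255.)**gain,0,255).astype(np.uint8)
cap=np.hstack([c(b,340,210,60,75,6.5,.5),c(a,300,230,60,75,6.5,.5)])
cv2.imwrite("pics/cap.png",cap)
st=np.hstack([c(b,165,170,110,100,3.6,.7),c(a,232,105,95,100,3.6,.7)])
cv2.imwrite("pics/st.png",st); print(cap.shape,st.shape)
```

```text
(488, 780, 3) (360, 738, 3)
```

View pics/cap.png

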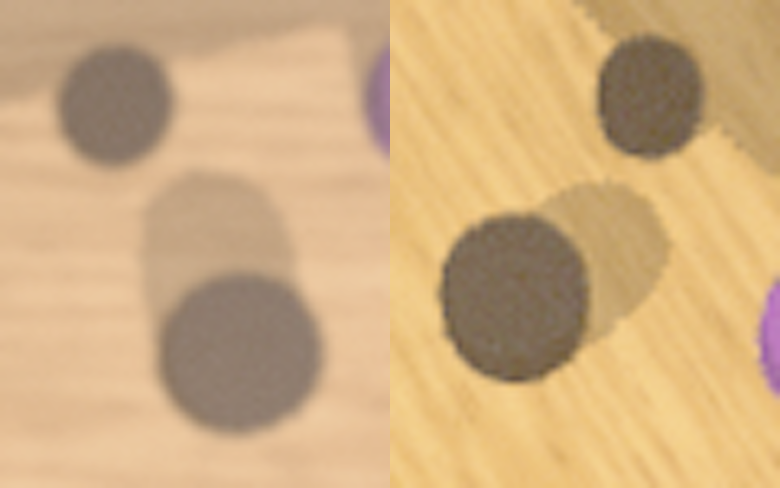

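View pics/st.png

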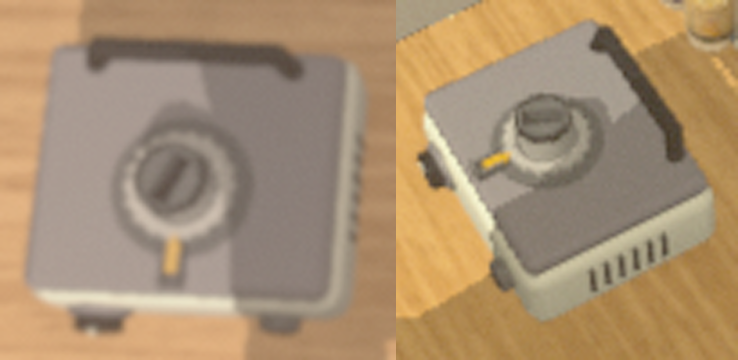

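The crop shows the large cap at top ≈(376.5,264) and scene ≈(319.5,276), and the neck rim at top ≈(212.8,219.4) and scene ≈(273.1,136.9), with the slot visible. The cap's top bar doesn't show yet. I'll average frames and stretch the contrast, and triangulate at the same time.

```bash
cat > h.py <<'E'
import cv2,numpy as np
from scipy.optimize import least_squares
def proj(s,X):
    c=np.atleast_2d(X)@np.array(s["R"]).T+s["t"]
    return c[:,:2]/c[:,2:]*[s["fx"],s["fy"]]+[s["cx"],s["cy"]]
def tri(obs): # [(s,uv)]
    f=lambda X:np.concatenate([proj(s,X)[0]-uv for s,uv in obs])
    q=least_squares(f,[.5,0,.05]); return q.x,q.fun
def unproj(s,uv,z):
    R=np.array(s["R"]);c=-R.T@s["t"]
    d=R.T@np.array([(uv[0]-s["cx"])/s["fx"],(uv[1]-s["cy"])/s["fy"],1]);return c+d*(z-c[2])/d[2]
def avg(r,n,k):
    fr=[];s=None
    for _ in range(k):
        s=r.snapshot(n);fr.append(s["frame"].astype(float))
    s["avg"]=np.mean(fr,0)[:,:,::-1];return s
E
python3 - <<'E'
from station import r
from h import *
import pickle
T=avg(r,"top",12);S=avg(r,"scene",12)
pickle.dump((T,S),open("v.pkl","wb"))
X,e=tri([(T,(212.8,219.4)),(S,(273.1,136.9))]);print("rim",X,e)
# cap silhouettes
hull=[]
for s,uv in((T,(376,264)),(S,(319,275))):
    g=s["avg"].max(2); m=(g<75).astype(np.uint8)
    n,l,st,ce=cv2.connectedComponentsWithStats(m,connectivity=4); i=l[uv[1],uv[0]]
    print(st[i],ce[i],g[uv[1],uv[0]]); hull.append((s,ce[i],st[i]))
a=np.linspace(0,2*np.pi,60)
def sil(s,x):
    P=np.array([[x[0]+.027*np.cos(t),x[1]+.027*np.sin(t),z] for z in(0,x[2]) for t in a])
    h=cv2.convexHull(proj(s,P).astype(np.float32));M=cv2.moments(h);return np.array([M['m10']/M['m00'],M['m01']/M['m00']])
q=least_squares(lambda x:np.concatenate([sil(s,x)-c for s,c,_ in hull]),[.45,-.2,.04],diff_step=1e-3);print("cap x,y,h",q.x,q.fun)
# station top corners (top view)
for p in((75,45),(345,58),(30,290),(325,300)):
    uv=(165+p[0]/3.6,170+p[1]/3.6);print(unproj(T,uv,.09))
out=[]
for s,uv in((T,(376,263)),(S,(319,275))):
    u,v=uv;c=s["avg"][v-17:v+18,u-17:u+18].mean(2)
    lo,hi=np.percentile(c[8:25,8:25],[1,99]);c=np.clip((c-lo+5)/(hi-lo+10)*255,0,255)
    out.append(cv2.resize(c.astype(np.uint8),None,fx=11,fy=11,interpolation=cv2.INTER_CUBIC))
cv2.imwrite("pics/bar.png",np.hstack(out))
E
```

```text
rim [0.5570169  0.13506937 0.1220572 ] [ 0.10458514 -0.61569341 -0.71634085  0.33073773]
[     0      0    640    400 254919] [319.46351194 199.52660257] 82.16666666666667
[308 264  22  25 439] [318.64236902 275.61731207] 62.5
cap x,y,h [  0.65586124  -0.05969995 -51.06731845] [-6.55606108 19.76472992 21.68927669 -6.42533451]
[0.64213498 0.20817128 0.09      ]
[0.63621571 0.04542308 0.09      ]
[0.49468946 0.22113695 0.09      ]
[0.49114017 0.05026962 0.09      ]
```

View pics/bar.png

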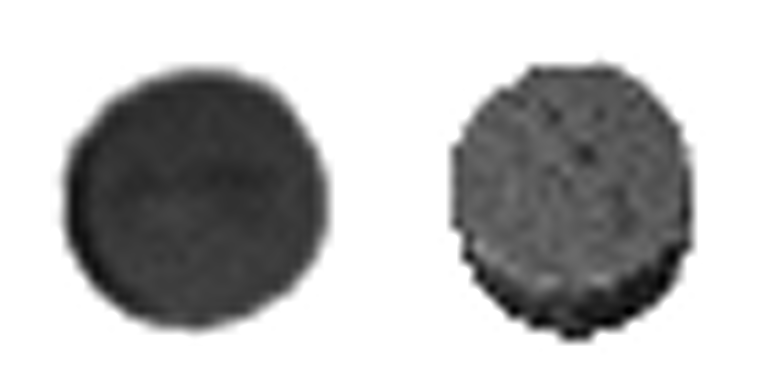

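Run:
```python
from h import *
import pickle
from scipy.ndimage import map_coordinates,gaussian_filter
T,S=pickle.load(open("v.pkl","rb"))
a=np.linspace(0,2*np.pi,60)
hull=[]
for s,uv,th in((T,(376,264),112),(S,(319,275),85)):
    g=s["avg"].max(2); n,l,st,ce=cv2.connectedComponentsWithStats((g<th).astype(np.uint8),connectivity=4); i=l[uv[1],uv[0]]
    print(st[i],ce[i]); hull.append((s,ce[i]))
def sil(s,x):
    P=np.array([[x[0]+.027*np.cos(t),x[1]+.027*np.sin(t),z] for z in(0,x[2]) for t in a])
    h=cv2.convexHull(proj(s,P).astype(np.float32));M=cv2.moments(h);return np.array([M['m10']/M['m00'],M['m01']/M['m00']])
q=least_squares(lambda x:np.concatenate([sil(s,x)-c for s,c in hull]),[.45,-.25,.04],diff_step=1e-3,bounds=([.2,-.5,.0],[.8,.3,.1]));print("cap x,y,h",q.x,q.fun)
cx,cy,_=q.x
# rectified cap tops, bar score vs angle
xs=np.linspace(-.02,.02,81);Xg,Yg=np.meshgrid(xs,xs,indexing="ij")
rect=[];
for s in(T,S):
    P=np.c_[(Xg+cx).ravel(),(Yg+cy).ravel(),np.full(Xg.size,.041)];uv=proj(s,P)
    im=map_coordinates(s["avg"].mean(2),[uv[:,1],uv[:,0]],order=1).reshape(Xg.shape)
    A=np.c_[Xg.ravel(),Yg.ravel(),np.ones(Xg.size)];im=im-(A@np.linalg.lstsq(A,im.ravel(),rcond=None)[0]).reshape(Xg.shape)
    rect.append(im)
    sc=[]
    for d in range(0,180,6):
        t=np.radians(d);u=Xg*np.cos(t)+Yg*np.sin(t);best=[]
        for o in (-.004,-.002,0,.002,.004):
            v=-Xg*np.sin(t)+Yg*np.cos(t)-o
            ins=(abs(v)<.002)&(abs(u)<.017);out=(abs(v)>.003)&(abs(v)<.007)&(abs(u)<.017);best.append(im[ins].mean()-im[out].mean())
        sc.append(best)
    sc=np.array(sc);print("std",im.std());k=np.argsort(sc.min(1))[:5];print("dark",[(int(i)*6,round(sc[i].min(),2)) for i in k]);k=np.argsort(-sc.max(1))[:5];print("bright",[(int(i)*6,round(sc[i].max(),2)) for i in k])
def show(im):
    im=im[::-1,::-1];return cv2.resize(np.clip(128+im*12,0,255).astype(np.uint8),(270,270))
tiles=[cv2.cvtColor(show(gaussian_filter(i,2)),cv2.COLOR_GRAY2BGR) for i in rect]
R=np.array([.557,.1351,.12])
for s in(T,S):
    u,v=proj(s,R)[0].astype(int);c=s["avg"][v-18:v+19,u-18:u+19].clip(0,255).astype(np.uint8)
    c=cv2.resize(c,(270,270),interpolation=cv2.INTER_CUBIC);k=270/37
    p=(proj(s,R+.021*np.c_[np.cos(a),np.sin(a),0*a])-[u-18,v-18]+.5)*k
    cv2.polylines(c,[p.astype(np.int32)],True,(0,255,0),1);tiles.append(c)
cv2.imwrite("pics/tiles.png",np.vstack([np.hstack(tiles[:2]),np.hstack(tiles[2:])]))
```

```text
[365 252  24  24 464] [376.3362069  263.59698276]
[308 263  22  26 451] [318.65853659 275.52771619]
cap x,y,h [ 0.4787116  -0.21080515  0.03418779] [-0.01701474  0.11535024  0.11378959 -0.05388666]
std 6.354087752941185
dark [(96, np.float64(-0.94)), (90, np.float64(-0.84)), (102, np.float64(-0.77)), (84, np.float64(-0.66)), (108, np.float64(-0.47))]
bright [(96, np.float64(0.45)), (102, np.float64(0.37)), (90, np.float64(0.34)), (36, np.float64(0.27)), (84, np.float64(0.25))]
std 7.299597555973056
dark [(96, np.float64(-0.92)), (90, np.float64(-0.86)), (102, np.float64(-0.81)), (108, np.float64(-0.59)), (12, np.float64(-0.57))]
bright [(96, np.float64(0.83)), (90, np.float64(0.72)), (102, np.float64(0.59)), (84, np.float64(0.42)), (12, np.float64(0.38))]
```

View pics/tiles.png

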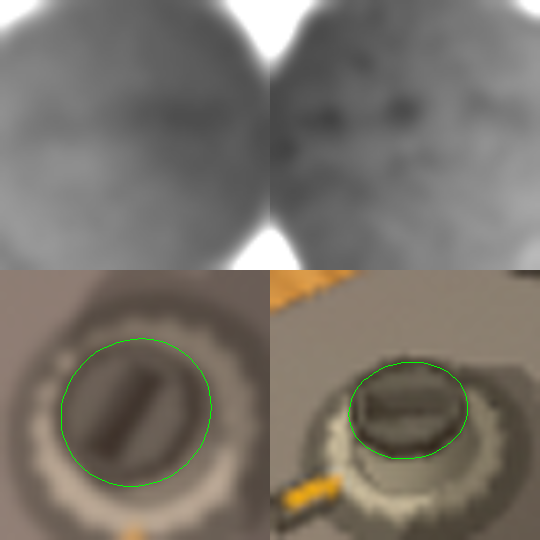

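Both views put the bar at about 96° in world yaw, and the rim circle fits in both views. The slot lies roughly 30° clockwise of the station's x axis. Estimates: cap (0.479, -0.211), height 34 mm against 40 mm given; rim (0.557, 0.135, 0.12); station yaw about -2.3°. Next I pick it up, with a light cross-grab first to centre it.

Run:
```python
from station import r
import numpy as np
P=np.array([.479,-.211])
for p,y in(([*P,.191],96),([*P,.191],6),([.557,.135,.31],92),([.557,.135,.285],0)):
    print(np.round(r.inverse_kinematics(p,[180,0,y]),1))
r.reach([*P,.26],[180,0,96]); r.servo_line([*P,.191],speed=.15)
print(r.sense()["contact_force"]); r.grab(4); s=r.sense(); print("o",s["opening"],s["clock"],s["contact_force"])
r.let_go(); r.servo_line([*P,.24],speed=.15); r.reach([*P,.24],[180,0,6]); r.servo_line([*P,.191],speed=.15)
r.grab(45); s=r.sense(); print("o",s["opening"],s["gripper_force"],s["clock"],s["contact_force"])
r.servo_line([*P,.33],speed=.2); s=r.sense(); print("o",s["opening"],s["clock"],s["contact_force"],s["joints"])
```

```text
[-27.5  -2.8 100.5   0.   82.3 -33.5]
[-27.5  -2.8 100.5  -0.   82.3  56.5]
[10.2  1.2 84.3 -0.  94.5  8.2]
[ 10.2   1.6  86.4  -0.   92.  100.2]
[-0.23538804  0.72036542 -0.29528631]
o 0.054443390523726605 4.2917 [-0.38905996 -0.36209008  1.44049271]
o 0.053136102292255696 45.0005042552948 7.9667 [-0.01077395  0.08662567  2.07461256]
o 0.053190215011111076 8.8083 [-0.64868626  0.17940305 -1.02556474] [-2.74993368e+01 -6.69302818e+00  9.00501159e+01  3.93132227e-05
  9.67863399e+01  5.65007051e+01]
```

Run:
```python
from station import r
from h import *
r.reach([.557,.135,.36],[180,0,92]); r.servo_line([.557,.135,.312],speed=.15); r.wait(.3)
s=r.sense();print(s["clock"],s["tcp_pos"],s["orientation"],s["contact_force"],s["torque"])
a=np.linspace(0,2*np.pi,60);t=[]
for n in("top","scene"):
    q=r.snapshot(n);c=np.array(s["tcp_pos"])-[0,0,.171]
    u,v=proj(q,c)[0].astype(int);im=q["frame"][v-28:v+29,u-28:u+29,::-1].copy();k=6.5
    im=cv2.resize((255*(im/255.)**.6).astype(np.uint8),None,fx=k,fy=k,interpolation=cv2.INTER_CUBIC)
    for z,col,rad,ctr in((-.02,(0,0,255),.027,c),(.0,(0,255,0),.021,np.array([.557,.1351,.12])),(0,(255,255,0),.0325,np.array([.557,.1351,.097]))):
        p=(proj(q,ctr+[0,0,z]+rad*np.c_[np.cos(a),np.sin(a),0*a])-[u-28,v-28]+.5)*k
        cv2.polylines(im,[p.astype(np.int32)],True,col,1)
    t.append(im)
cv2.imwrite("pics/hov.png",np.hstack(t))
```

```text
10.9083 [0.55702055 0.13490087 0.3121718 ] [ 1.79996832e+02 -1.81651756e-03  9.19866317e+01] [-0.34373597 -0.59676496 -1.21980902] [-0.03398253 -0.1018236  -0.01242855]
```

View pics/hov.png

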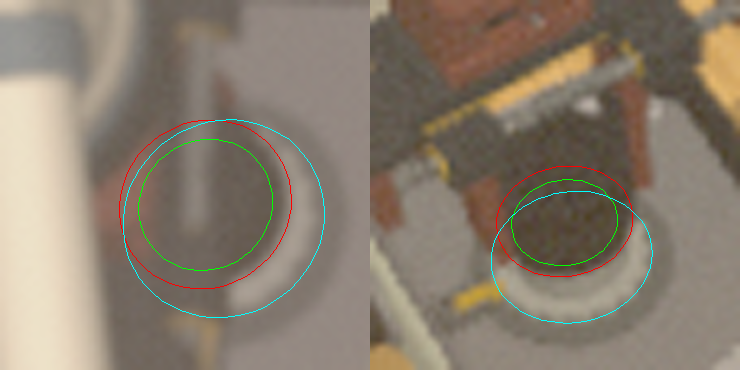

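The overlays agree: the cap (red) is concentric with the neck (green) and the ring (cyan) within about 1 mm. Next I descend gently to contact.

```bash
cat > press.py <<'E'
from station import r
import numpy as np
XY=[.557,.135]
def fz(n=3):
    v=[]
    for _ in range(n): r.wait(.02); v.append(r.sense()["contact_force"][2])
    return np.mean(v)
def go(z,yaw,speed=.02): r.servo_line([*XY,z],[180,0,yaw],speed=speed)
def st(tag=""):
    s=r.sense();print(tag,"t%.2f z%.4f yaw%.1f F%s Tz%.3f op%.4f"%(s["clock"],s["tcp_pos"][2],s["orientation"][2],np.round(s["contact_force"],1),s["torque"][2],s["opening"]));return s
E
python3 - <<'E'
from press import *
b=fz(6);print("bias",b);z=.312
while z>.297:
    z-=.0007;go(z,92);f=fz(2)-b;print(round(z,4),round(f,1),end="; ")
    if f>4: break
st()
E
```

```text
bias -0.49940788466650154
0.3113 -0.6; 0.3106 -0.1; 0.3099 -0.2; 0.3092 0.0; 0.3085 0.4; 0.3078 0.4; 0.3071 0.2; 0.3064 0.1; 0.3057 -0.5; 0.305 0.3; 0.3043 -0.1; 0.3036 -0.9; 0.3029 1.2; 0.3022 2.4; 0.3015 4.4;  t15.36 z0.3019 yaw92.0 F[-0.9 -0.1  4.2] Tz-0.031 op0.0534
```

Contact came at TCP z≈0.303, as predicted, at about 3 N/mm on the drive disc. Now I turn clockwise, holding about 5 N.

Run:
```python
from press import *
b=-.5;z=.3013;y=92
while y>92-48:
    y-=3;go(z,y,.02);f=fz(2)-b;print(y,round(z,4),round(f,1),round(r.sense()["torque"][2],3),end="; ")
    if f>7: z+=.0005
    if f<3.5:
        # lower gently, see if it drops
        while f<4 and z>.288: z-=.0008;go(z,y,.02);f=fz(2)-b
        print("lowered",round(z,4),round(f,1))
        if z<.2975: break
st()
```

```text
89 0.3013 4.6 -0.002; 86 0.3013 5.7 -0.023; 83 0.3013 5.9 0.001; 80 0.3013 5.5 -0.014; 77 0.3013 5.5 0.039; 74 0.3013 5.3 0.003; 71 0.3013 5.5 0.018; 68 0.3013 5.8 0.004; 65 0.3013 5.4 0.004; 62 0.3013 5.8 -0.031; 59 0.3013 5.6 -0.054; 56 0.3013 4.9 0.038; 53 0.3013 5.5 0.023; 50 0.3013 5.5 0.036; 47 0.3013 5.6 -0.032; 44 0.3013 5.4 -0.007;  t19.89 z0.3014 yaw44.1 F[1.  1.4 5.3] Tz-0.007 op0.0532
```

The key didn't drop over 48°, so it's likely sitting off-centre (the slot clearance is only 2 mm). I'll lift it just off the disc, turn back, and centre the skirt on the neck by lateral feel.

Run:
```python
from press import *
go(.305,44,.03);go(.305,66,.05)
def F(): 
    v=[]
    for _ in range(2): r.wait(.02); v.append(r.sense()["contact_force"])
    return np.mean(v,0)
r.wait(.1);b=F();print("b",b);st()
c=np.array([.557,.135])
for ax in(1,0):
    lim=[]
    for sg in(1,-1):
        d=.0
        while d<.006:
            d+=.0008;p=c.copy();p[ax]+=sg*d;r.servo_line([*p,.305],speed=.03);f=F()-b
            if abs(f[ax])>3.5: break
        lim.append(sg*d);print(ax,sg,round(d,4),np.round(f,1), np.round(r.sense()["tcp_pos"][:2],4))
        r.servo_line([*c,.305],speed=.03)
    c[ax]+=sum(lim)/2;r.servo_line([*c,.305],speed=.03)
print(c);st()
```

```text
b [ 1.82175458  3.73114538 -2.18528896]
 t20.83 z0.3045 yaw65.9 F[ 2.   4.1 -2.3] Tz-0.084 op0.0533
1 1 0.0016 [-1.8 -3.6  1.6] [0.557  0.1364]
1 -1 0.0024 [-2.3  4.9 -0. ] [0.5568 0.134 ]
0 1 0.0008 [-3.5  1.3  1.1] [0.5576 0.1348]
0 -1 0.0024 [ 3.8  2.1 -1.1] [0.5554 0.1347]
[0.5562 0.1346]
 t24.88 z0.3054 yaw66.0 F[ 1.9  5.3 -1.9] Tz-0.120 op0.0530
```

Compared with the free-air bias (-0.3, -0.5), there was already about 5 N of sideways contact towards +y. The true centre is therefore further in +y, so I repeat the probe with absolute forces.

Run:
```python
from press import *
b=np.array([-.3,-.5,-.8])
def F(): 
    v=[]
    for _ in range(2): r.wait(.02); v.append(r.sense()["contact_force"])
    return np.mean(v,0)-b
c=np.array([.557,.1367]);r.servo_line([*c,.305],speed=.03);print("at",c,np.round(F(),1))
for ax in(1,0,1):
    lim=[]
    for sg in(1,-1):
        p=c.copy();d=0
        while d<.008:
            d+=.0008;p[ax]=c[ax]+sg*d;r.servo_line([*p,.305],speed=.04);f=F()
            if -sg*f[ax]>3: break
        lim.append(r.sense()["tcp_pos"][ax]);print(ax,sg,round(d,4),np.round(f,1),np.round(r.sense()["tcp_pos"],4))
    c[ax]=sum(lim)/2;r.servo_line([*c,.305],speed=.04);print(c,np.round(F(),1))
    if r.sense()["clock"]>31: break
st()
```

```text
at [0.557  0.1367] [0.5 0.8 0. ]
1 1 0.0056 [ 1.4 -4.   0.1] [0.5571 0.1417 0.3049]
1 -1 0.0024 [-0.4  5.4 -0.5] [0.5569 0.1348 0.305 ]
[0.557      0.13825328] [ 0.4  0.4 -0. ]
0 1 0.0048 [-5.5  0.8  2.1] [0.5612 0.1384 0.3048]
0 -1 0.0032 [ 5.6 -0.4 -1.9] [0.5542 0.1382 0.305 ]
[0.5577005  0.13825328] [-0.1  0.5 -0.3]
 t31.50 z0.3049 yaw66.0 F[-0.5 -0.3 -1. ] Tz0.053 op0.0529
```

The centre is (0.5577, 0.1383), with 7 mm of play as expected from the 3 mm radial clearance. I search again from there.

```bash
sed -i 's/^XY=.*/XY=[.5577,.1383]/' press.py
python3 - <<'E'
from press import *
b=-.8;z=.3014;y=78
go(.305,y,.05);go(z,y,.03);f=fz(2)-b;print("touch",round(f,1))
while y>40:
    if f<3.5:
        while f<4 and z>.2885: z-=.0009;go(z,y,.03);f=fz(2)-b
        print("lowered",round(z,4),round(f,1))
        if z<.2975: break
    if f>7: z+=.0005
    y-=3;go(z,y,.03);f=fz(1)-b;print(y,round(f,1),end="; ")
st()
E
```

```text
touch 3.9
75 -0.7; lowered 0.2978 4.3
72 0.5; lowered 0.2897 6.5
 t36.38 z0.2907 yaw72.0 F[-3.8 -0.4  4.7] Tz-0.027 op0.0532
```

The key dropped in and the cap is seated (12.5 mm lower, about 5 N). Now I turn on clockwise, watching the torque for the click.

Run:
```python
from press import *
z=.2898;y=72;pk=0
while y>6:
    y-=4 if y>42 else 1.5
    go(z,y,.03);s=r.sense();t=abs(s["torque"][2]);print(y,round(s["torque"][2],3),round(s["contact_force"][2],1),end="; ")
    if pk>.3 and t<pk-.13: print("CLICK");break
    pk=max(pk,t)
    if s["clock"]>49: break
st();
```

```text
68 -0.021 5.0; 64 -0.011 5.0; 60 -0.019 4.8; 56 -0.037 5.3; 52 -0.0 5.3; 48 -0.016 5.3; 44 -0.021 6.0; 40 -0.012 5.6; 38.5 0.006 5.1; 37.0 0.018 4.9; 35.5 0.045 5.4; 34.0 0.11 5.6; 32.5 0.253 5.2; 31.0 0.14 4.8; 29.5 0.245 6.2; 28.0 0.295 5.8; 26.5 0.125 5.5; 25.0 0.161 6.5; 23.5 0.254 5.6; 22.0 0.481 6.5; 20.5 0.57 5.1; 19.0 0.026 4.5; CLICK
 t41.88 z0.2907 yaw19.0 F[-1.6 -2.   4.5] Tz0.026 op0.0533
```

There was one clear click: torque rose to 0.57 and fell to 0.03 at yaw 19, close to the 24.7° prediction less the lag. I nudge it a touch further, release and retreat, then look.

Run:
```python
from press import *
from h import *
go(.2898,17,.03);st()
go(.2907,17,.03);r.let_go();st("open")
r.servo_line([*XY,.36],speed=.2);r.reach([.45,-.1,.42],[180,0,17]);st()
a=np.linspace(0,2*np.pi,60);t=[]
for n in("top","scene"):
    q=r.snapshot(n);c=np.array([*XY,.12]);u,v=proj(q,c)[0].astype(int);k=6.5
    im=q["frame"][v-28:v+29,u-28:u+29,::-1];im=cv2.resize((255*(im/255.)**.6).astype(np.uint8),None,fx=k,fy=k,interpolation=cv2.INTER_CUBIC)
    for dz in(.02,-.02):
        p=(proj(q,c+[0,0,dz]+.027*np.c_[np.cos(a),np.sin(a),0*a])-[u-28,v-28]+.5)*k
        cv2.polylines(im,[p.astype(np.int32)],True,(0,255,0),1)
    t.append(im)
cv2.imwrite("pics/end.png",np.hstack(t))
```

```text
t42.12 z0.2907 yaw17.0 F[-2.2 -0.4  6.1] Tz-0.087 op0.0534
open t43.08 z0.2907 yaw17.0 F[-0.1 -0.2  0.5] Tz-0.025 op0.0880
 t44.62 z0.4190 yaw17.0 F[ 0.7 -0.1  0.3] Tz0.017 op0.0876
```

View pics/end.png

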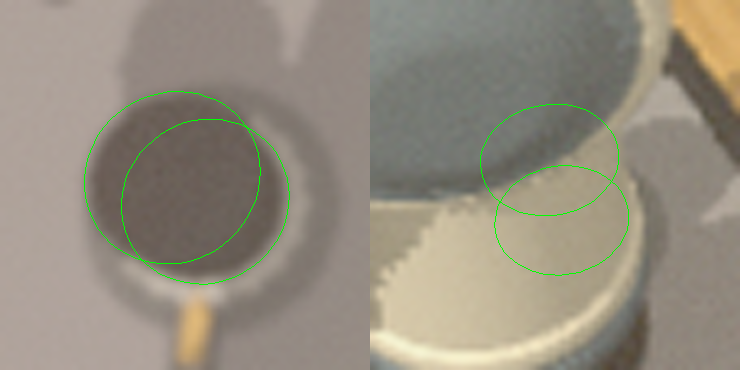

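The cap silhouette matches the fully-down prediction in the top view (the arm hides the scene view). The bystanders were never approached after release. Handing in.

```bash
python3 -c "
from station import r
print(r.hand_in())"
```

```text
the job is handed in; nothing more can be done
None
```

The job is handed in at about 45 s on the robot's clock: the cap dropped into the slot under roughly 5 N, seated fully down, was turned clockwise to one click (judged from the torque falling from 0.57 to 0.03 N m, not seen on the ring) and released; I did not re-check the bystanders in a final picture.

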